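# Seat a gel cassette in its casting stand and hold the comb ready over it

### The job

Get the gel-casting stand ready for pouring: take the glass cassette (not the lower plastic dam) out of the peg rack and slide it down between the two uprights of the stand until it sits fully home on the gasket strip; do not let it drop. Then lift the longer of the two combs out of the comb block and carry it to the stand, without disturbing the tube rack in between. Finish still holding the comb, teeth down and motionless, centred over the gap between the glass plates and in line with it, the tooth tips about a centimetre above the top edge of the glass and touching nothing, and leave everything else where it stands.

Things in the scene. Friction and masses are not known exactly. Their poses are not given: they have to be found in the camera images.
- cassette: Glass cassette on edge in the peg rack, leaning up to 5 deg: two plates with white spacer strips at both sides; 10 mm thick (own x) x 100 wide (own y), 150 g. The +x plate is 85 high, the -x plate 75, a 3 mm gap between them at mid-thickness. Origin: middle of lower edge, z up to the open edge. Grasp from above across the thickness, mid-width. Either face may point forward in the stand.
- cassette_mouth (a point): Point on the cassette: middle of the gap in width and thickness, at the height of the top edge of the taller plate (85 above the cassette's origin). Same axes as the cassette.
- buffer_dam: Bystander in the other place of the peg rack: grey moulded plastic plate with raised rim, 10 x 100 x 66 mm high, axes and origin as the cassette's. Stays there. Cassette and dam may be swapped.
- glass_rack: White peg rack, fixed, 140 (x) x 124 (y) mm, origin middle of underside; slabs stand on its base at z = 8. Two places, at own x = -35 and +35, each with two pairs of steel pegs (6 diameter, up to z = 46) at own y = -36 and +36, 1.5 free on each side of a slab.
- stand: Grey casting stand, fixed, base 90 (x) x 150 (y) x 18 mm, origin middle of underside. Uprights at both y ends have facing vertical channels, open at the top, for the cassette's side edges: straight from z = 22 to 66, 13 wide in x, 103 between their floors in y, flared to about 26 and 115 at the top (z = 80). Middle 88 mm of the width is free; a tie bar behind the slot rises to z = 34.
- stand_seat (a point): Point on the stand at the middle of the top of the gasket strip (22 above the stand's underside): where the cassette's origin comes when it is fully home. Same axes as the stand.
- comb: The longer comb, white plastic, 30 g, teeth down in a slot of the comb block: ridge 91 mm long (own y) x 10 thick (own x) x 22 high, to be grasped from above across its thickness; below it a 2 thick blade with ten teeth, 79 wide. Origin: middle of the tooth tips; ridge from 28 to 50 above them. z up. Alike both ways round.
- short_comb: Bystander: the shorter comb, same section, ridge 50 long, five teeth, in the other slot of the comb block. Origin: middle of the tooth tips. The two combs may be swapped. Stays there.
- comb_block: Grey block, fixed, 112 (x) x 110 (y) x 40 mm high, origin middle of underside. Two slots along own y, at own x = -32 and +32, 5 wide, 88 long, down to z = 8. A comb rests with the underside of its ridge on the block's top (z = 40), tooth tips at z = 12, its ridge standing up from z = 40 to 62.
- tube_rack: Bystander and obstacle: rack of capped tubes, 62 x 190 (own y), 100 high over the caps, standing lengthwise between the comb block and the stand. Origin: middle of the underside.
- amber_bottle: Bystander: amber glass bottle, 48 diameter x 98 mm high, behind the stand. Origin: middle of the underside.

How it is judged:
On the way, in this order (a step that is already met when the one before it is completed fails the run):
1. the cassette sits fully home in the stand's channels and is let go (z of cassette in the frame of stand_seat below 0.003 m and horizontal distance between cassette and stand_seat below 0.006 m and angle between the x axis of cassette and the x axis of stand, either way round below 0.08 rad and angle between cassette's own z axis and vertical below 0.08 rad and contact force between cassette and the fingers below 0.1 N), for 0.3 s.
2. the comb is lifted clear of its block, held in the fingers (z of comb in the frame of comb_block above 0.045 m and contact force between comb and the fingers above 0.5 N), for 0.1 s.
At the end, for the whole second after the job is handed in: Cassette fully home in the stand (within 3 mm of the gasket, 6 mm of centre, 4.5 deg). Comb held in the fingers, still, upright, touching neither glass nor stand, its tooth tips 2 to 20 mm above the taller plate's top edge, within 5 mm across and 7 mm along the gap and 4.5 deg in line (all of step 1 and x of comb in the frame of cassette_mouth between -0.005 and 0.005 m and y of comb in the frame of cassette_mouth between -0.007 and 0.007 m and z of comb in the frame of cassette_mouth between 0.002 and 0.02 m and angle between the y axis of comb and the y axis of cassette, either way round below 0.08 rad and angle between comb's own z axis and vertical below 0.1 rad and contact force between comb and the fingers above 0.5 N and linear speed of comb below 0.01 m/s and contact force between comb and cassette below 0.05 N and contact force between comb and stand below 0.05 N); the arm keeps its last pose, push and grip.
It fails at once if the cassette is dropped (falls free) (linear speed of cassette above 0.5 m/s and contact force between cassette and the fingers below 0.05 N).
It fails at once if the buffer dam is moved from its place (distance of buffer_dam from where it was at the start of the episode above 0.015 m).
It fails at once if the shorter comb is moved from its place (distance of short_comb from where it was at the start of the episode above 0.015 m).
It fails at once if the tube rack is pushed or tipped (distance of tube_rack from where it was at the start of the episode above 0.02 m or angle between tube_rack's own z axis and vertical above 0.2 rad).
It fails at once if the amber bottle is pushed or tipped (distance of amber_bottle from where it was at the start of the episode above 0.02 m or angle between amber_bottle's own z axis and vertical above 0.3 rad).
It also fails if it takes over 64 s, if anything falls off the work surface, if the arm or the gripper's body presses on something with over 40 N, if the wrist force passes 120 N, or if a joint passes its speed limit or range.

### The arm

A 7-joint arm with a two-finger parallel gripper is mounted at the origin on a cart in front of the work surface, level with it; the furniture and walls round the work are solid. World frame = base frame: x ahead of the robot, y to its left, z up, the work surface at z = 0. Lengths are in m, angles in rad, forces in N, time in s.
With the tool pointing down it reaches from about 0.4 to 0.85 m from the base axis. Payload 10.4 kg.
Tool frame: the origin (TCP) lies at the very end of the fingers, on their centre line; the grasp point (between the pads) lies 19 mm behind it; z points along the fingers, x is the direction in which the jaws open and shut, and the axes are right-handed (so a half turn about z gives the same grasp; the last joint's range is limited). The gripper opens to 87 mm and grips with 3 to 60 N. Pads are 19 mm wide; open, the fingers measure 117 mm over their backs; the gripper's body (75 mm by 190 mm) begins 51 mm behind the grasp point.
Start: joints at [-1.224, 0.332, -0.065, 1.46, 0.022, 1.35, -0.088], TCP at [0.226, 0.583, 0.223] pointing down, gripper open.
Joint ranges: [-2.6, 2.6], [-0.5, 2.12], [-1.47, 1.34], [0.16, 2.42], [-1.27, 4.41], [0.06, 2.06], [-2.6, 2.6]. Speed limits (rad/s): [2.22, 2.22, 2.79, 2.79, 3.14, 3.14, 3.14].

### API

Orientations are given as a unit quaternion [x, y, z, w].
In Python, from bench import r gives the robot as it stands. The module is installed in compiled form; this text tells all that it offers.
- The arm moves only by the tool carry_out, never from a script. Its argument "commands" is a list that holds one entry, the list of rows, each a list of 7 numbers: the closure in counts, from 0 (fully open) to 255 (shut), then the shift along the tool's x, y, z in units of 25 mm (1.0 is 25 mm), then the turn, a rotation vector about the tool's x, y, z in units of 5 degrees (1.0 is 5 degrees). A call has 1 to 12 rows; each row is the pose to reach, as a shift and turn from the pose measured when the call began, along the tool's axes at that moment; what a row does not reach only later rows make up. A row lasts 1/8 s, in which the tool goes at most 62.5 mm and 10.7 degrees, less where a joint would pass 70% of its speed; a pose out of reach is approached as far as the arm can. A call with a gripper value outside its range is refused whole. The fingers move at their own pace and stop on an object; "grip_force" is the grip in N (left out, the last holds). Time passes only in rows, so rows that repeat a pose let the fingers close. It gives the time, the measured TCP pose, the force and the opening at its end, in the units of the state.
- r.read_state(): the state, without advancing time (a new reading comes with each control period).
- r.camera(name): name is "scene" or "top" or "wrist"; returns the picture (384x512x3 uint8, blue, green, red); there is no depth.
- r.camera_info(name): a dict with "fx", "fy", "cx", "cy" (pixels), "origin" and "rotation" of the camera in the world. Camera axes: x right, y down, z forward; pixel columns grow to the right and rows downward; lengths in m; the calibration is good to about 2 mm. A picture is of the moment at which its call begins: read the wrist's pose just before it. camera_info takes no time and is no camera call; for the wrist camera it gives the pose at the moment of the call.
- r.close_job(): hands the job in, once; it reports no verdict.
The state is a dict: "time": time; "joint_positions": joint angles; "joint_vel": joint speeds; "joint_torque": joint torques, N m; "ee_pos": TCP position; "eef_rot": TCP orientation; "ft_force": force on the tool from outside, world axes, zero at the start; "torque": the same for the moment, N m; "width": finger opening in m.
Only numpy, scipy, OpenCV 4.12 (cv2) and the standard library are available. Lean on these libraries where they do the work, as an engineer would, in place of code of your own. Each camera call takes 0.05 s, during which the arm holds its last target.

## Working session

There is one attempt and no reset: what is moved stays moved. The work goes in short steps, Python scripts to look and compute and a tool call to move; the robot and the scene stay as the last step left them, time stands still between calls to the robot, and variables do not carry over. Pictures are saved under pics/ and viewed, and the job is handed in when it is done.

Besides the shell and the picture viewer there is one more tool, called as name(argument=value, ...) on one line, values as JSON. carry_out: Moves the arm, as the interface text tells. Its arguments: {"type":"object","properties":{"commands":{"type":"array"},"grip_force":{"type":"number"}},"required":["commands"]}

```bash
mkdir -p pics; ls; python3 - <<'E'
from bench import r
import cv2
s=r.read_state(); print({k:s[k] for k in('time','ee_pos','eef_rot','width','ft_force')})
for n in('scene','top','wrist'):
    i=r.camera_info(n); im=r.camera(n); cv2.imwrite(f'pics/{n}0.png',im); print(n,i)
E
```

```text
pics
{'time': 0.0, 'ee_pos': array([0.22573327, 0.58240836, 0.22178223]), 'eef_rot': array([ 8.25031037e-01,  5.65086995e-01, -5.52349000e-04,  4.13441273e-04]), 'width': 0.08663004973368166, 'ft_force': array([ 0.23080042, -0.34430676, -0.76955432])}
scene {'fx': 415.316099626525, 'fy': 415.316099626525, 'cx': 260.25806058781865, 'cy': 191.9228788399012, 'origin': array([ 0.06765759, -0.60443397,  0.67692016]), 'rotation': array([ 0.84624141, -0.29438193,  0.14945064, -0.41818569])}
top {'fx': 434.1971714611349, 'fy': 434.1971714611349, 'cx': 257.1066261324071, 'cy': 189.69376711091303, 'origin': array([0.48023569, 0.00539623, 1.42805496]), 'rotation': array([-0.70486826,  0.70872512, -0.02663628,  0.01264729])}
wrist {'fx': 292.56105215467704, 'fy': 292.56105215467704, 'cx': 252.5440883833623, 'cy': 190.94108077332984, 'origin': array([0.15737059, 0.60922228, 0.38501456]), 'rotation': array([0.81759353, 0.55974097, 0.07566853, 0.11182636])}
```

View pics/scene0.png

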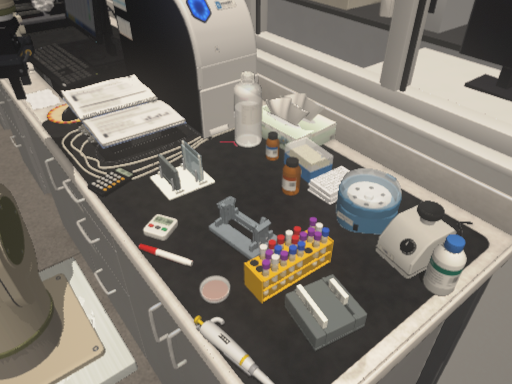

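View pics/top0.png

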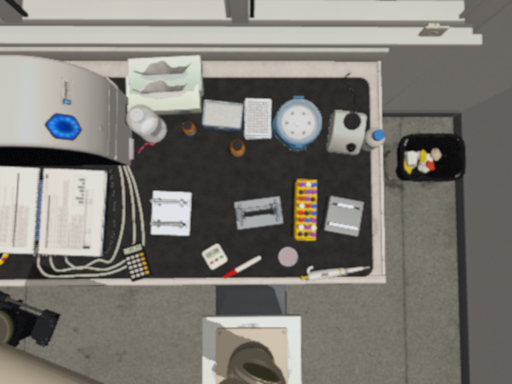

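View pics/wrist0.png

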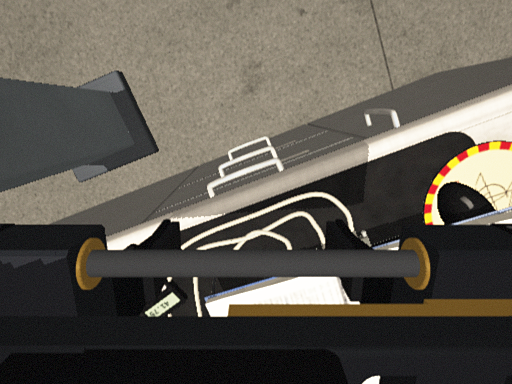

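Top view: rack ~(171,213), stand ~(259,212), tube rack ~(306,210), comb block ~(344,216), bottle ~(237,148). I'll enlarge these and set up helpers.

```bash
cat > h.py <<'E'
from bench import r
import numpy as np, cv2
from scipy.spatial.transform import Rotation as R
from scipy.optimize import least_squares
def K(i): return np.array([[i['fx'],0,i['cx']],[0,i['fy'],i['cy']],[0,0,1]])
def proj(i,P):
    Rm=R.from_quat(i['rotation']).as_matrix(); c=(np.atleast_2d(P)-i['origin'])@Rm
    return np.c_[i['fx']*c[:,0]/c[:,2]+i['cx'], i['fy']*c[:,1]/c[:,2]+i['cy']]
def unproj(i,uv,z):
    uv=np.atleast_2d(uv); d=np.c_[(uv[:,0]-i['cx'])/i['fx'],(uv[:,1]-i['cy'])/i['fy'],np.ones(len(uv))]@R.from_quat(i['rotation']).as_matrix().T
    return i['origin']+d*((z-i['origin'][2])/d[:,2])[:,None]
def crop(src,dst,x0,y0,w,h,k):
    im=cv2.imread(src)[y0:y0+h,x0:x0+w]; im=cv2.resize(im,None,fx=k,fy=k,interpolation=cv2.INTER_CUBIC)
    for a in range((x0+9)//10*10,x0+w,10): cv2.putText(im,str(a),((a-x0)*k,8),0,.3,(0,255,255)); cv2.line(im,((a-x0)*k,10),((a-x0)*k,14),(0,255,255))
    for a in range((y0+9)//10*10,y0+h,10): cv2.putText(im,str(a),(0,(a-y0)*k+4),0,.3,(0,255,255))
    cv2.imwrite(dst,im)
E
python3 - <<'E'
from h import *
crop('pics/top0.png','pics/t_a.png',140,180,65,60,10)
crop('pics/top0.png','pics/t_b.png',225,170,145,80,5)
crop('pics/scene0.png','pics/s_a.png',145,130,75,70,8)
i=r.camera_info('top')
print(unproj(i,[(171,213),(259,212),(306,210),(344,216),(237,148)],0.05))
E
```

```text
[[ 0.48445051  0.25026932  0.05      ]
 [ 0.48595891 -0.02768997  0.05      ]
 [ 0.49142236 -0.17713864  0.05      ]
 [ 0.4716506  -0.29807551  0.05      ]
 [ 0.69048735  0.04131051  0.05      ]]
```

View pics/t_a.png

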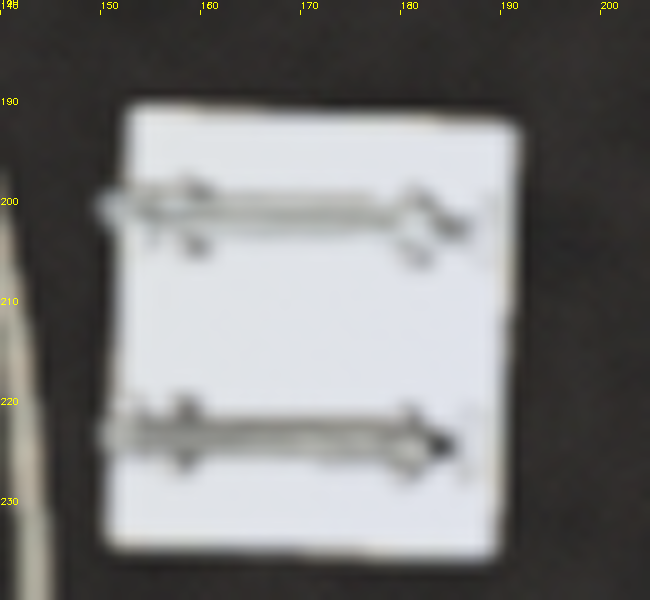

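View pics/t_b.png

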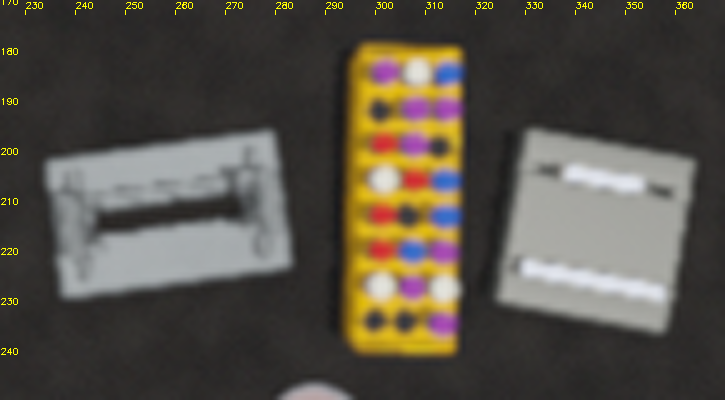

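View pics/s_a.png

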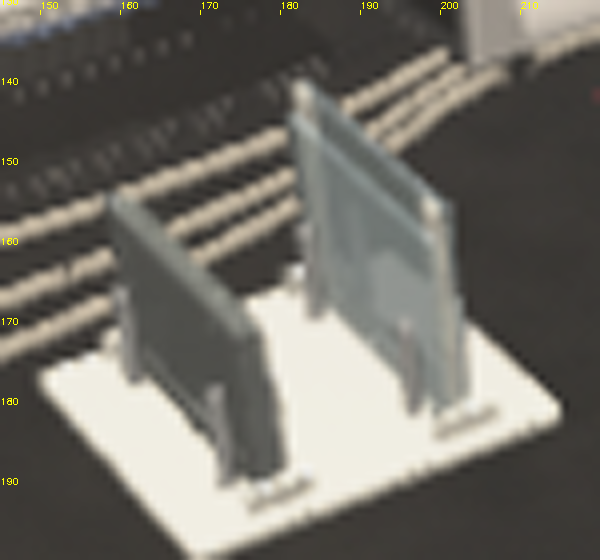

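The cassette is the far (+x) slab at top row ~201, with its taller plate at the back. The dam is at row ~224. The long comb is the near one, at row ~226 in the block. Next I'll plan a wrist viewing pose.

```bash
cat >> h.py <<'E'
def Rt(psi):
    c,s=np.cos(psi),np.sin(psi); return np.array([[c,s,0],[s,-c,0],[0,0,-1.]])
def goal(p,psi,st=None,Rm=None):
    st=st or r.read_state(); R0=R.from_quat(st['eef_rot'])
    Rg=R.from_matrix(Rt(psi) if Rm is None else Rm)
    d=R0.inv().apply(np.array(p)-st['ee_pos'])/0.025
    w=np.degrees((R0.inv()*Rg).as_rotvec())/5
    return np.round(np.r_[d,w],3)
def state():
    s=r.read_state(); m=R.from_quat(s['eef_rot']).as_matrix()
    print('t',round(s['time'],2),'p',np.round(s['ee_pos'],4),'psi',round(np.degrees(np.arctan2(m[1,0],m[0,0])),2),'tilt',np.round(m[:2,2],4),'w',round(s['width'],4),'f',np.round(s['ft_force'],2),'q',np.round(s['joint_positions'],2)); return s
E
python3 - <<'E'
from h import *
s=state(); i=r.camera_info('wrist')
T=R.from_quat(s['eef_rot'])
print('cam in tool',T.inv().apply(i['origin']-s['ee_pos'])); print((T.inv()*R.from_quat(i['rotation'])).as_matrix().round(3))
print('tcp px',proj(i,s['ee_pos']), 'grasp', proj(i,s['ee_pos']-T.apply([0,0,.019])))
print(goal([0.52,0.25,0.30],0))
it=r.camera_info('top')
# rack corners at z~.008
c=unproj(it,[(152.7,190.3),(191.2,192),(189.2,235.5),(150.4,234.7)],0.004);print(c.round(4),c.mean(0))
E
```

```text
t 0.15 p [0.2258 0.5825 0.222 ] psi 68.81 tilt [-0.0003 -0.001 ] w 0.0869 f [-0.22  0.88  0.12] q [-1.22  0.33 -0.06  1.46  0.02  1.35 -0.09]
cam in tool [ 5.67044339e-05 -7.34468594e-02 -1.63179346e-01]
[[ 1.    -0.    -0.   ]
 [ 0.001  0.964  0.268]
 [ 0.    -0.268  0.964]]
tcp px [[252.57216679 235.79698857]] grasp [[252.56859997 250.35285105]]
[-8.1510e+00  1.5780e+01 -3.1120e+00  8.0000e-03  1.0000e-02  1.3763e+01]
[[0.5591 0.3184 0.004 ]
 [0.5529 0.1929 0.004 ]
 [0.4111 0.199  0.004 ]
 [0.4145 0.3248 0.004 ]] [0.48438824 0.25878909 0.004     ]
```

```bash
python3 - <<'E'
from h import *
print(goal([0.50,0.22,0.25],np.radians(-2.6)))
E
```

```text
[-9.5570e+00  1.5467e+01 -1.1110e+00  8.0000e-03  1.0000e-02  1.4283e+01]
```

carry_out(commands=[[[0,-1.2,1.9,-1.1,0,0,1.8],[0,-2.4,3.9,-1.1,0,0,3.6],[0,-3.6,5.8,-1.1,0,0,5.4],[0,-4.8,7.7,-1.1,0,0,7.1],[0,-6,9.7,-1.1,0,0,8.9],[0,-7.2,11.6,-1.1,0,0,10.7],[0,-8.4,13.5,-1.1,0,0,12.5],[0,-9.56,15.47,-1.1,0,0,14.28],[0,-9.56,15.47,-1.1,0,0,14.28],[0,-9.56,15.47,-1.1,0,0,14.28]]])

```text
time: 1.4
ee_pos: [0.4996, 0.2205, 0.2495]
eef_rot: [1.0, -0.022, -0.001, 0.0]
ft_force: [-0.4, 0.6, 0.2]
width: 0.0869
```

```bash
python3 - <<'E'
from h import *
state(); i=r.camera_info('wrist'); im=r.camera('wrist'); cv2.imwrite('pics/w1.png',im)
import pickle; pickle.dump(i,open('w1.pkl','wb'))
E
```

```text
t 1.4 p [0.4996 0.2205 0.2495] psi -2.51 tilt [-0.0011 -0.0009] w 0.0869 f [-0.44  0.63  0.18] q [-0.8   0.14  0.34  1.65 -0.05  1.36 -0.5 ]
```

View pics/w1.png

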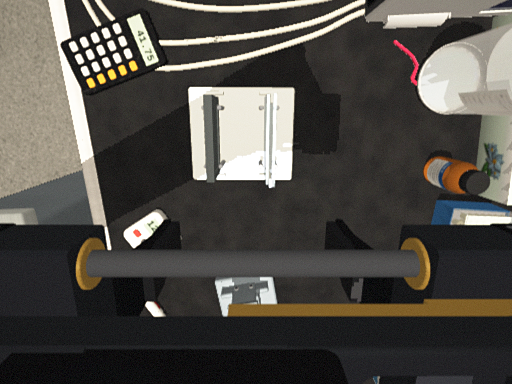

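```bash
python3 - <<'E'
from h import *
crop('pics/w1.png','pics/w1c.png',180,75,130,120,6)
E
```

```text
(no output)
```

View pics/w1c.png

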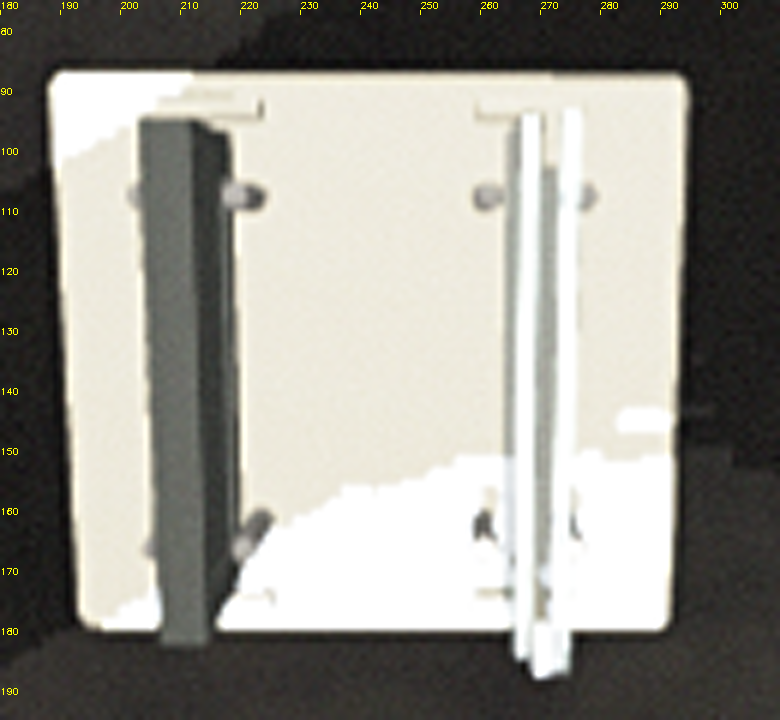

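```bash
python3 - <<'E'
from h import *; import pickle
i=pickle.load(open('w1.pkl','rb'))
c=unproj(i,[(188,87),(294.3,87.2),(291.7,180),(193,180)],0.008);print(c.round(4),c.mean(0).round(4))
print('tall top outer', unproj(i,[(276.8,93),(274.5,187)],.093).round(4),'inner',unproj(i,[(273,93),(268.8,187.5)],.093).round(4))
print('short top outer', unproj(i,[(266,94),(265.5,184)],.083).round(4),'inner',unproj(i,[(269.5,94),(269,184)],.083).round(4))
print('dam',unproj(i,[(203,94.5),(207,182)],.074).round(4),unproj(i,[(211.5,94.5),(214,182)],.074).round(4))
E
```

```text
[[0.4193 0.3258 0.008 ]
 [0.558  0.3193 0.008 ]
 [0.5536 0.1949 0.008 ]
 [0.4135 0.2011 0.008 ]] [0.4861 0.2603 0.008 ]
tall top outer [[0.5282 0.3091 0.093 ]
 [0.5234 0.2084 0.093 ]] inner [[0.5243 0.3093 0.093 ]
 [0.5169 0.2081 0.093 ]]
short top outer [[0.5174 0.3091 0.083 ]
 [0.5137 0.2098 0.083 ]] inner [[0.5212 0.3089 0.083 ]
 [0.5177 0.2096 0.083 ]]
dam [[0.4486 0.312  0.074 ]
 [0.4444 0.213  0.074 ]] [[0.4579 0.3116 0.074 ]
 [0.4528 0.2127 0.074 ]]
```

Rack: (0.486, 0.260), yaw −2.5°. Cassette: (0.521, 0.259), taller plate on the +x side. The sizes check out. Next is a close look at the stand before grasping.

```bash
python3 - <<'E'
from h import *
print(goal([0.486,-0.065,0.25],np.radians(-2.6)))
E
```

```text
[-4.4000e-02  1.1456e+01 -1.1000e-02  9.0000e-03  1.1000e-02  3.3000e-02]
```

carry_out(commands=[[[135,0,2.0,0,0,0,0],[135,0,4.2,0,0,0,0],[135,0,6.6,0,0,0,0],[135,0,9,0,0,0,0],[135,0,11,0,0,0,0],[135,0,11.45,0,0,0,0],[135,0,11.45,0,0,0,0],[135,0,11.45,0,0,0,0]]])

```text
time: 2.45
ee_pos: [0.4873, -0.0626, 0.2496]
eef_rot: [1.0, -0.019, -0.001, 0.0]
ft_force: [0.4, 1.0, -0.3]
width: 0.0411
```

```bash
python3 - <<'E'
from h import *
state(); i=r.camera_info('wrist'); im=r.camera('wrist'); cv2.imwrite('pics/w2.png',im)
import pickle; pickle.dump(i,open('w2.pkl','wb'))
crop('pics/w2.png','pics/w2c.png',180,75,130,120,6)
E
```

```text
t 2.45 p [ 0.4873 -0.0626  0.2496] psi -2.23 tilt [-0.0013 -0.0006] w 0.0411 f [ 0.41  1.03 -0.3 ] q [-0.53 -0.    0.57  1.79  0.    1.36  0.  ]
```

View pics/w2.png

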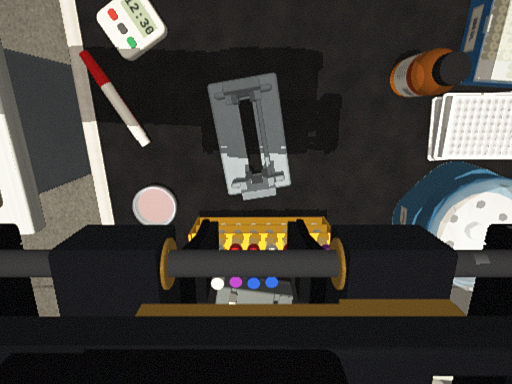

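View pics/w2c.png

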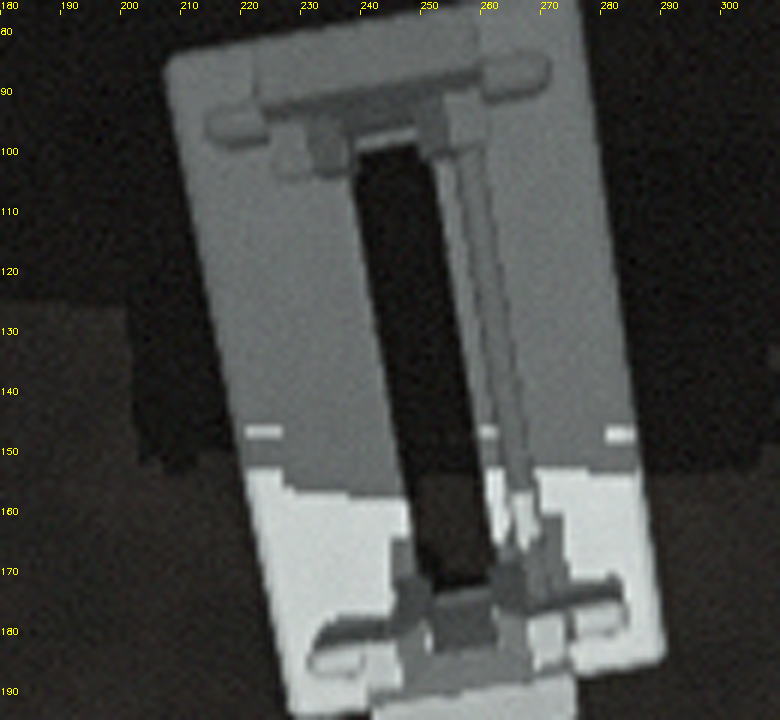

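```bash
python3 - <<'E'
from h import *; import pickle
crop('pics/w2.png','pics/w2d.png',195,62,100,60,8)
i=pickle.load(open('w2.pkl','rb'))
c=unproj(i,[(207.3,84),(276,73),(290.7,185.5),(229,197)],0.018);print(c.round(4),c.mean(0).round(4))
d=c[0]-c[3],c[1]-c[2]; print([np.degrees(np.arctan2(-v[0],v[1])).round(2) for v in d],[np.linalg.norm(v).round(4) for v in d])
d=c[1]-c[0],c[2]-c[3]; print([np.degrees(np.arctan2(v[1],v[0])).round(2) for v in d],[np.linalg.norm(v).round(4) for v in d])
g=unproj(i,[(238.5,100.5),(249.5,98.5),(262,171.5),(250.5,174)],0.022);print(g.round(4),g.mean(0).round(4))
d=g[0]-g[3],g[1]-g[2]; print([np.degrees(np.arctan2(-v[0],v[1])).round(2) for v in d])
it=r.camera_info('top')
c=unproj(it,[(233.8,201.7),(279.3,196.3),(283.3,223.3),(237,229.3)],.018);print(c.round(4),c.mean(0))
d=c[0]-c[1],c[3]-c[2]; print([np.degrees(np.arctan2(-v[0],v[1])).round(2) for v in d],[np.linalg.norm(v).round(4) for v in d])
E
```

```text
[[ 0.4334  0.0443  0.018 ]
 [ 0.5209  0.0539  0.018 ]
 [ 0.5387 -0.0932  0.018 ]
 [ 0.4518 -0.1065  0.018 ]] [ 0.4862 -0.0254  0.018 ]
[np.float64(6.96), np.float64(6.91)] [np.float64(0.1519), np.float64(0.1482)]
[np.float64(6.26), np.float64(8.72)] [np.float64(0.088), np.float64(0.0879)]
[[ 0.4721  0.0226  0.022 ]
 [ 0.4863  0.0244  0.022 ]
 [ 0.4992 -0.0709  0.022 ]
 [ 0.4835 -0.0738  0.022 ]] [ 0.4853 -0.0244  0.022 ]
[np.float64(6.71), np.float64(7.76)]
[[ 0.52    0.0531  0.018 ]
 [ 0.5367 -0.0948  0.018 ]
 [ 0.449  -0.1071  0.018 ]
 [ 0.4306  0.0431  0.018 ]] [ 0.48408458 -0.02643121  0.018     ]
[np.float64(6.46), np.float64(6.98)] [np.float64(0.1489), np.float64(0.1512)]
```

View pics/w2d.png

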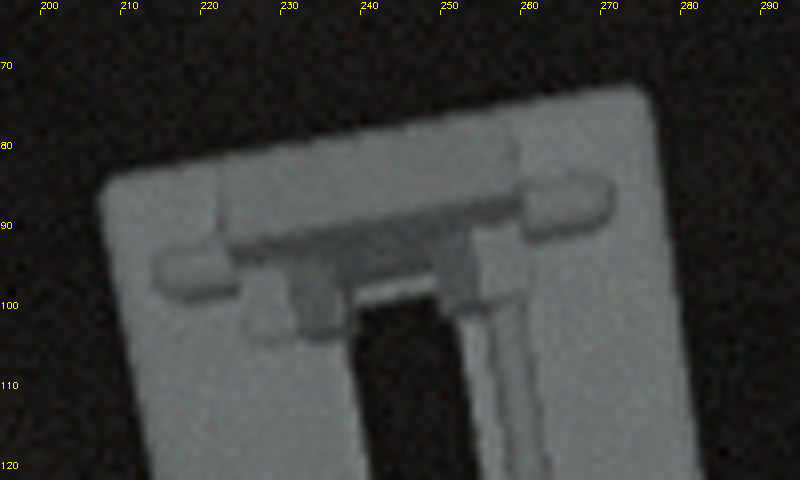

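```bash
python3 - <<'E'
from h import *
p=np.radians(-2.6)
print(goal([0.521,0.259,0.25],p),goal([0.521,0.259,0.12],p),goal([0.521,0.259,0.049],p))
E
```

```text
[ 8.4500e-01 -1.2915e+01 -2.9000e-02  8.0000e-03  1.6000e-02  7.2000e-02] [ 8.5200e-01 -1.2918e+01  5.1710e+00  8.0000e-03  1.6000e-02  7.2000e-02] [ 8.560e-01 -1.292e+01  8.011e+00  8.000e-03  1.600e-02  7.200e-02]
```

carry_out(commands=[[[130,0.2,-2,0,0,0,0],[130,0.4,-4.4,0,0,0,0.07],[130,0.6,-6.8,0,0,0,0.07],[130,0.85,-9.2,0,0,0,0.07],[130,0.85,-11.6,0.5,0,0,0.07],[130,0.85,-12.92,2,0,0,0.07],[130,0.85,-12.92,3.5,0,0,0.07],[130,0.85,-12.92,4,0,0,0.07],[130,0.85,-12.92,4,0,0,0.07]]])

```text
time: 3.62
ee_pos: [0.5207, 0.2592, 0.1493]
eef_rot: [1.0, -0.022, -0.001, 0.001]
ft_force: [0.3, 0.1, 0.8]
width: 0.0427
```

```bash
python3 - <<'E'
from h import *
state(); i=r.camera_info('wrist'); im=r.camera('wrist'); cv2.imwrite('pics/w3.png',im)
im=r.camera('scene'); cv2.imwrite('pics/s3.png',im); crop('pics/s3.png','pics/s3c.png',120,80,150,120,5)
p=np.radians(-2.6)
print(goal([0.521,0.259,0.09],p),goal([0.521,0.259,0.049],p))
E
```

```text
t 3.62 p [0.5207 0.2592 0.1493] psi -2.58 tilt [-0.0021 -0.0012] w 0.0427 f [0.26 0.1  0.78] q [-0.81  0.29  0.32  1.69 -0.1   1.18 -0.51]
[-0.032  0.014  2.438 -0.007 -0.005 -0.003] [-3.200e-02  1.500e-02  4.078e+00 -7.000e-03 -5.000e-03 -3.000e-03]
```

View pics/w3.png

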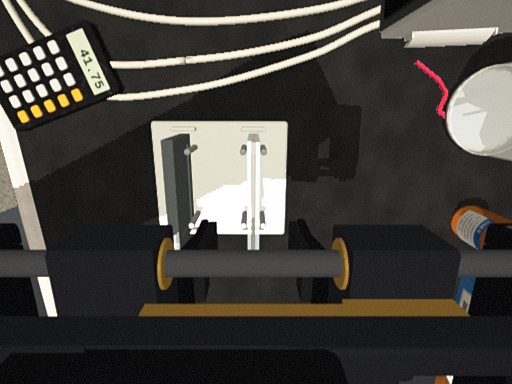

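View pics/s3c.png

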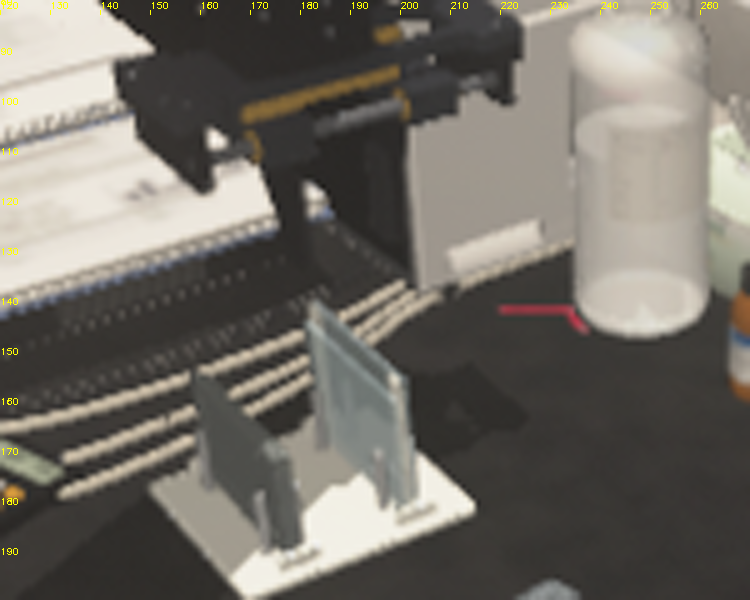

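The cassette (cols 248–260) lies centrally between the fingers (~205–300), so I'll descend and grip.

carry_out(commands=[[[130,0,0,1,0,0,0],[130,0,0,2,0,0,0],[130,0,0,3,0,0,0],[130,0,0,3.8,0,0,0],[130,0,0,4.08,0,0,0],[130,0,0,4.08,0,0,0],[170,0,0,4.08,0,0,0],[190,0,0,4.08,0,0,0],[210,0,0,4.08,0,0,0],[255,0,0,4.08,0,0,0],[255,0,0,4.08,0,0,0],[255,0,0,4.08,0,0,0]]], grip_force=25)

```text
time: 5.22
ee_pos: [0.5218, 0.2593, 0.049]
eef_rot: [1.0, -0.023, 0.0, -0.0]
ft_force: [0.1, -0.0, 1.9]
width: 0.0097
```

```bash
python3 - <<'E'
from h import *
state()
im=r.camera('scene'); cv2.imwrite('pics/s4.png',im); crop('pics/s4.png','pics/s4c.png',120,80,150,120,5)
E
```

```text
t 5.22 p [0.5218 0.2593 0.049 ] psi -2.62 tilt [0.0004 0.0006] w 0.0097 f [ 0.14 -0.02  1.85] q [-0.79  0.4   0.3   1.78 -0.14  0.98 -0.48]
```

View pics/s4c.png

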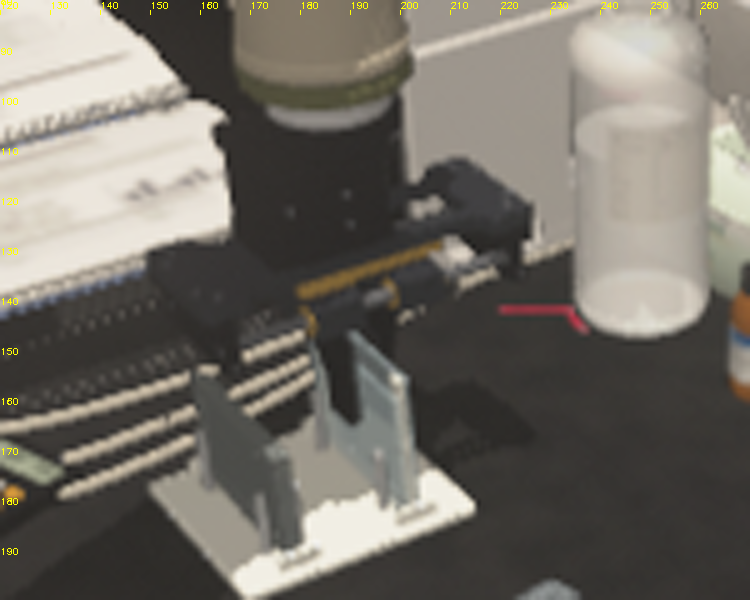

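carry_out(commands=[[[255,0,0,-0.3,0,0,0],[255,0,0,-1,0,0,0],[255,0,0,-2,0,0,0],[255,0,0,-3.2,0,0,0],[255,0,0,-4.2,0,0,0],[255,0,0,-4.6,0,0,0],[255,0,0,-4.6,0,0,0]]])

```text
time: 6.15
ee_pos: [0.522, 0.2594, 0.1647]
eef_rot: [1.0, -0.023, 0.001, -0.001]
ft_force: [-0.2, 0.4, -1.5]
width: 0.0098
```

```bash
python3 - <<'E'
from h import *
state(); i=r.camera_info('wrist'); im=r.camera('wrist'); cv2.imwrite('pics/w5.png',im)
im=r.camera('scene'); cv2.imwrite('pics/s5.png',im); crop('pics/s5.png','pics/s5c.png',120,70,150,120,5)
print(goal([0.4858,-0.0252,0.165],np.radians(6.95)))
E
```

```text
t 6.15 p [0.522  0.2594 0.1647] psi -2.61 tilt [0.0014 0.0014] w 0.0098 f [-0.23  0.41 -1.55] q [-0.81  0.28  0.33  1.67 -0.1   1.2  -0.51]
[-9.0100e-01  1.1424e+01 -7.2000e-02 -0.0000e+00  7.0000e-03 -1.9130e+00]
```

View pics/w5.png

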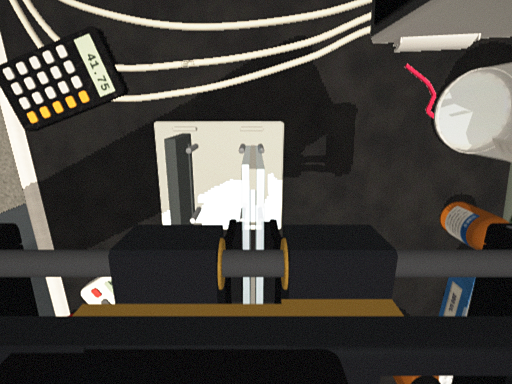

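View pics/s5c.png

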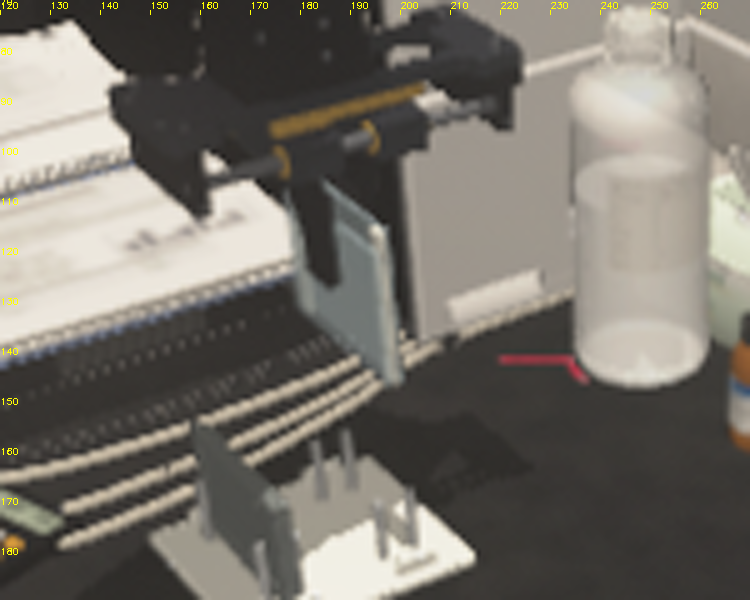

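```bash
python3 - <<'E'
from h import *
crop('pics/w5.png','pics/w5c.png',215,110,90,120,6)
i=r.camera_info('wrist'); s=state(); T=R.from_quat(s['eef_rot'])
for nm,p in dict(tall_o=[.005,-.05,-.044],tall_i=[.0015,-.05,-.044],short_o=[-.005,-.05,-.034],short_i=[-.0015,-.05,-.034],bot=[.005,-.05,.041],botl=[-.005,-.05,.041]).items(): print(nm,proj(i,s['ee_pos']+T.apply(p)))
E
```

```text
t 6.25 p [0.5213 0.2591 0.1632] psi -2.62 tilt [-0.0006 -0.    ] w 0.0098 f [-0.62 -0.17 -1.33] q [-0.81  0.28  0.33  1.67 -0.1   1.2  -0.51]
tall_o [[265.54104124 168.01235695]]
tall_i [[257.08167574 168.01699949]]
short_o [[242.18647114 163.72851366]]
short_i [[250.02226543 163.72424061]]
bot [[260.24926426 144.49915366]]
botl [[245.83369034 144.50679037]]
```

View pics/w5c.png

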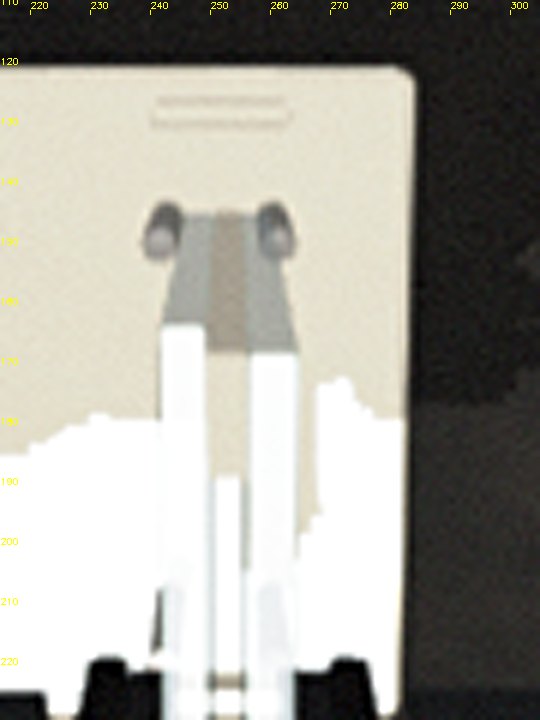

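The cassette is held square and centred: plate ends at rows 164/168.5 against 163.7/168.0 predicted, bottom at 145 against 144.5. Carrying it to above the stand.

```bash
python3 - <<'E'
from h import *
print(goal([0.4858,-0.0252,0.165],np.radians(6.95)))
E
```

```text
[-9.0100e-01  1.1424e+01 -7.2000e-02 -0.0000e+00  7.0000e-03 -1.9130e+00]
```

carry_out(commands=[[[255,-0.05,0.6,0,0,0,-0.1],[255,-0.2,2,0,0,0,-0.3],[255,-0.3,3.6,0,0,0,-0.6],[255,-0.45,5.2,0,0,0,-0.9],[255,-0.55,6.8,0,0,0,-1.2],[255,-0.7,8.4,0,0,0,-1.5],[255,-0.8,9.8,0,0,0,-1.8],[255,-0.87,10.9,-0.05,0,0,-1.91],[255,-0.87,11.4,-0.07,0,0,-1.91],[255,-0.87,11.4,-0.07,0,0,-1.91],[255,-0.87,11.4,-0.07,0,0,-1.91]]])

```text
time: 7.62
ee_pos: [0.4866, -0.0235, 0.1647]
eef_rot: [0.998, 0.061, -0.0, -0.0]
ft_force: [0.4, 0.4, -0.9]
width: 0.0098
```

```bash
python3 - <<'E'
from h import *
state(); i=r.camera_info('wrist'); im=r.camera('wrist'); cv2.imwrite('pics/w6.png',im)
im=r.camera('scene'); cv2.imwrite('pics/s6.png',im); crop('pics/s6.png','pics/s6c.png',180,120,150,120,5)
crop('pics/w6.png','pics/w6c.png',200,110,110,120,6)
s=state()
for z in(.13,.11,.085,.064): print(goal([0.4858,-0.0252,z],np.radians(6.95)))
E
```

```text
t 7.62 p [ 0.4866 -0.0235  0.1647] psi 7.02 tilt [-0.001   0.0002] w 0.0098 f [ 0.36  0.42 -0.92] q [-0.53  0.06  0.5   1.92 -0.03  1.17  0.11]
t 7.72 p [ 0.4867 -0.0235  0.1648] psi 7.04 tilt [-0.0009 -0.    ] w 0.0097 f [-0.08  0.31 -0.72] q [-0.53  0.06  0.5   1.92 -0.03  1.17  0.11]
[-4.100e-02  6.300e-02  1.391e+00 -1.000e-03  1.100e-02  1.700e-02]
[-4.000e-02  6.300e-02  2.191e+00 -1.000e-03  1.100e-02  1.700e-02]
[-3.900e-02  6.300e-02  3.191e+00 -1.000e-03  1.100e-02  1.700e-02]
[-3.800e-02  6.300e-02  4.031e+00 -1.000e-03  1.100e-02  1.700e-02]
```

View pics/w6c.png

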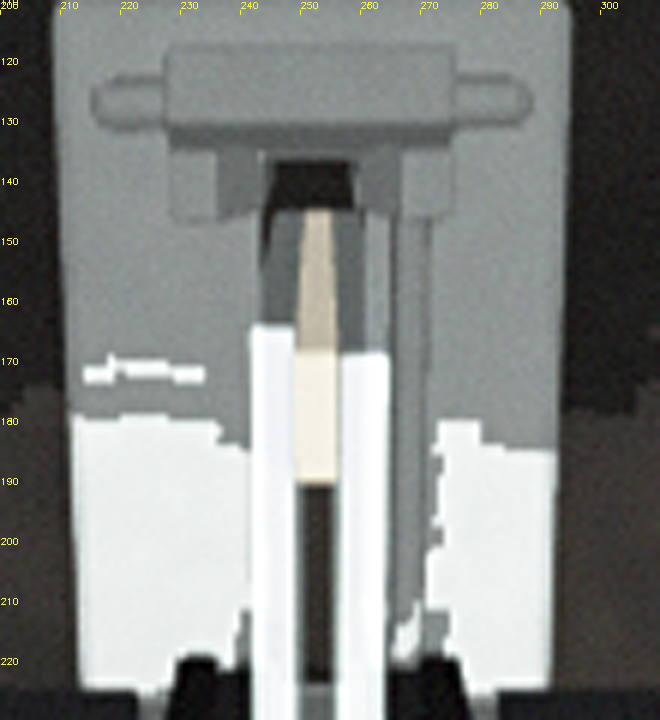

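View pics/s6c.png

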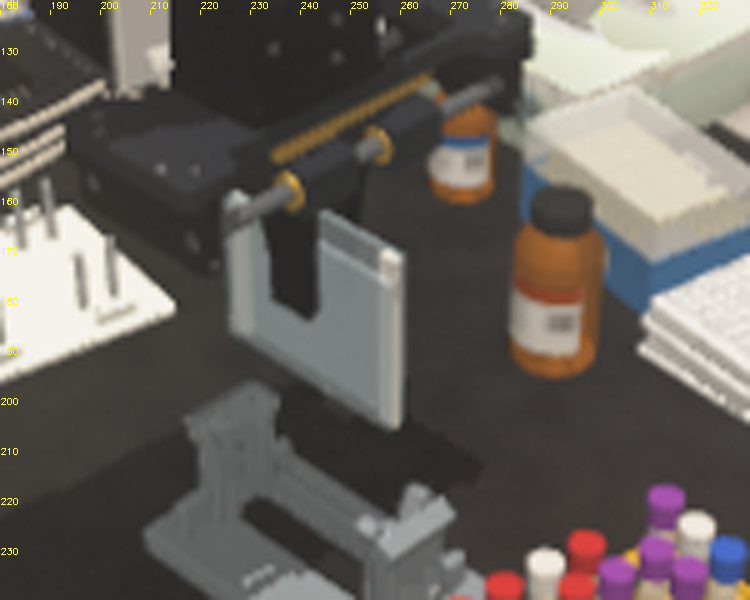

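The stand's edges average col 252, against the tool centre line at 252.5, so it's aligned. Lowering in stages.

carry_out(commands=[[[255,-0.04,0.06,0.4,0,0,0],[255,-0.04,0.06,0.9,0,0,0],[255,-0.04,0.06,1.4,0,0,0],[255,-0.04,0.06,1.8,0,0,0],[255,-0.04,0.06,2.1,0,0,0],[255,-0.04,0.06,2.3,0,0,0],[255,-0.04,0.06,2.5,0,0,0],[255,-0.04,0.06,2.5,0,0,0]]])

```text
time: 8.72
ee_pos: [0.4857, -0.0251, 0.1021]
eef_rot: [0.998, 0.061, -0.001, 0.0]
ft_force: [-0.8, 0.5, -1.8]
width: 0.0097
```

```bash
python3 - <<'E'
from h import *
state()
im=r.camera('scene'); cv2.imwrite('pics/s7.png',im); crop('pics/s7.png','pics/s7c.png',180,140,130,120,5)
for z in(.085,.064): print(goal([0.4858,-0.0252,z],np.radians(6.95)))
E
```

```text
t 8.72 p [ 0.4857 -0.0251  0.1021] psi 7.04 tilt [-0.0013 -0.0001] w 0.0097 f [-0.83  0.46 -1.83] q [-0.51  0.14  0.5   1.99 -0.08  1.04  0.15]
[-0.     0.002  0.692 -0.     0.011  0.018]
[ 1.000e-03  2.000e-03  1.532e+00 -0.000e+00  1.100e-02  1.800e-02]
```

View pics/s7c.png

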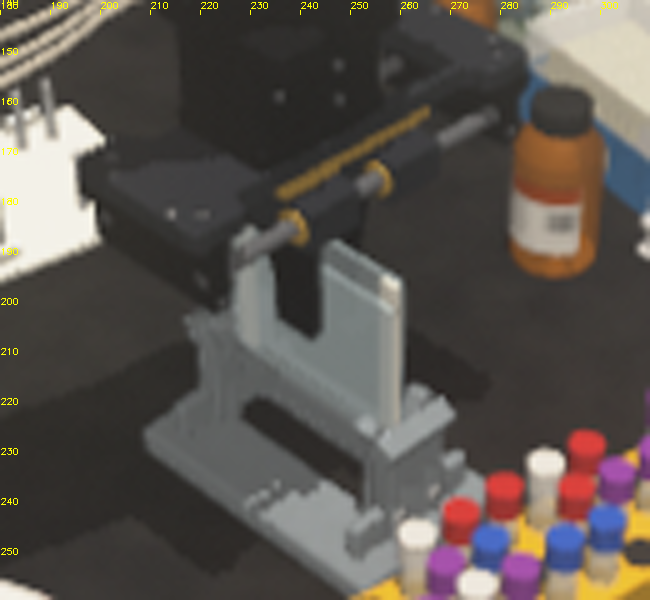

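carry_out(commands=[[[255,0,0,0.2,0,0,0],[255,0,0,0.4,0,0,0],[255,0,0,0.6,0,0,0],[255,0,0,0.8,0,0,0],[255,0,0,1.0,0,0,0],[255,0,0,1.2,0,0,0],[255,0,0,1.3,0,0,0],[255,0,0,1.4,0,0,0],[255,0,0,1.4,0,0,0]]])

```text
time: 9.9
ee_pos: [0.4857, -0.0252, 0.0672]
eef_rot: [0.998, 0.061, -0.001, 0.0]
ft_force: [-0.3, 0.3, -1.8]
width: 0.0099
```

```bash
python3 - <<'E'
from h import *
state()
for z in(.063,): print(goal([0.4858,-0.0252,z],np.radians(6.95)))
E
```

```text
t 9.9 p [ 0.4857 -0.0252  0.0672] psi 7.03 tilt [-0.0011 -0.0001] w 0.0099 f [-0.33  0.3  -1.78] q [-0.5   0.19  0.5   2.02 -0.11  0.96  0.18]
[ 0.003  0.002  0.169 -0.     0.012  0.017]
```

No contact yet. I'll take it down in small steps until it seats.

carry_out(commands=[[[255,0,0,0.06,0,0,0],[255,0,0,0.12,0,0,0],[255,0,0,0.17,0,0,0],[255,0,0,0.21,0,0,0],[255,0,0,0.25,0,0,0],[255,0,0,0.25,0,0,0]]])

```text
time: 10.65
ee_pos: [0.486, -0.0251, 0.0628]
eef_rot: [0.998, 0.061, -0.001, -0.001]
ft_force: [-10.5, 0.2, 27.3]
width: 0.0098
```

```bash
python3 - <<'E'
from h import *
state()
E
```

```text
t 10.65 p [ 0.486  -0.0251  0.0628] psi 7.02 tilt [-0.0011  0.001 ] w 0.0098 f [-10.48   0.22  27.29] q [-0.5   0.2   0.5   2.02 -0.12  0.95  0.19]
```

Contact at TCP z = 0.0628 (0.063 expected for home), so it's seated. Relaxing the push, releasing and rising.

carry_out(commands=[[[255,0,0,-0.01,0,0,0],[255,0,0,-0.01,0,0,0],[225,0,0,-0.01,0,0,0],[200,0,0,-0.01,0,0,0],[150,0,0,-0.01,0,0,0],[150,0,0,-0.01,0,0,0],[150,0,0,-0.4,0,0,0],[150,0,0,-1.2,0,0,0],[150,0,0,-2.4,0,0,0],[150,0,0,-4,0,0,0],[150,0,0,-5,0,0,0],[150,0,0,-5,0,0,0]]])

```text
time: 12.15
ee_pos: [0.4874, -0.0253, 0.1902]
eef_rot: [0.998, 0.061, 0.002, -0.001]
ft_force: [-0.0, 0.0, 0.0]
width: 0.0358
```

```bash
python3 - <<'E'
from h import *
s=state(); i=r.camera_info('wrist'); im=r.camera('wrist'); cv2.imwrite('pics/w8.png',im)
im=r.camera('scene'); cv2.imwrite('pics/s8.png',im); crop('pics/s8.png','pics/s8c.png',180,140,130,120,5)
crop('pics/w8.png','pics/w8c.png',190,100,120,130,5)
a=np.radians(7);Y=np.array([-np.sin(a),np.cos(a),0]);X=np.array([np.cos(a),np.sin(a),0]);o=np.array([.4858,-.0252,.022])
for x,z in((.005,.085),(.0015,.085),(-.0015,.075),(-.005,.075)): print(x,proj(i,[o+Y*.05+X*x+[0,0,z]]))
E
```

```text
t 12.15 p [ 0.4874 -0.0253  0.1902] psi 7.01 tilt [0.003  0.0021] w 0.0358 f [-0.    0.02  0.  ] q [-0.53  0.03  0.51  1.88 -0.02  1.22  0.1 ]
0.005 [[256.7889262  138.56758184]]
0.0015 [[252.58700289 138.5704939 ]]
-0.0015 [[249.08026793 137.49575505]]
-0.005 [[245.03756647 137.49850823]]
```

View pics/s8c.png

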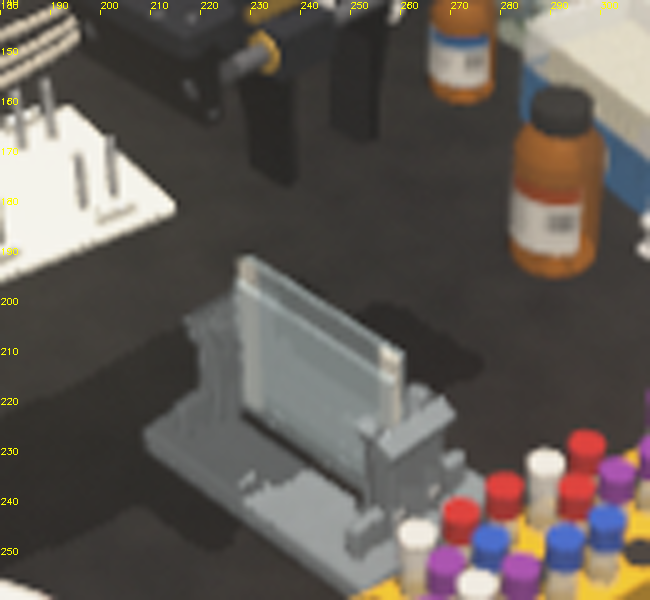

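View pics/w8c.png

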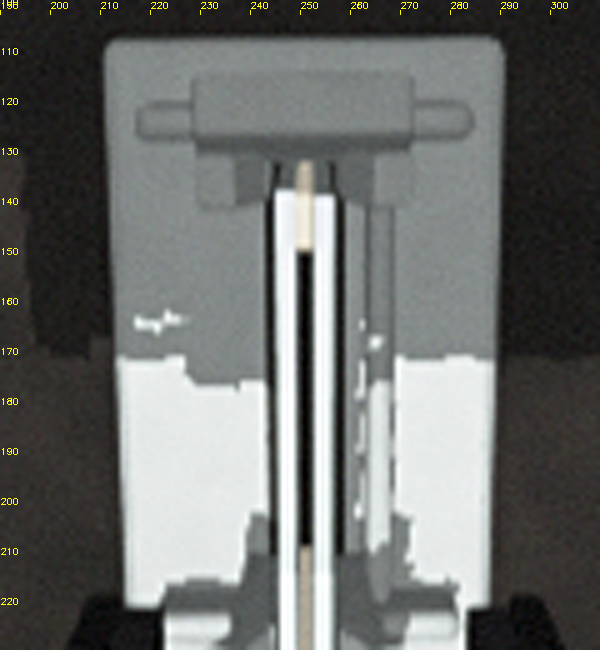

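Cassette seated and centred: ends at row ~138 against 137.5–138.6 predicted, gap centre col ~250 against 250.8. On to view the comb block.

```bash
python3 - <<'E'
from h import *
print(goal([0.47,-0.335,0.25],np.radians(-10)))
it=r.camera_info('top'); print(unproj(it,[(329,223.5),(355.8,228.8),(336.5,203.8),(352.5,207)],.062))
E
```

```text
[-2.1500e+00  1.2216e+01 -2.5050e+00 -1.4000e-02  1.2000e-02  3.4040e+00]
[[ 0.4484477  -0.24761037  0.062     ]
 [ 0.43125554 -0.33206356  0.062     ]
 [ 0.51031583 -0.2723163   0.062     ]
 [ 0.49993129 -0.32287587  0.062     ]]
```

carry_out(commands=[[[130,0,0.4,-1.5,0,0,0],[130,-0.4,2,-2.5,0,0,0.5],[130,-0.8,4.3,-2.5,0,0,1],[130,-1.2,6.6,-2.5,0,0,1.7],[130,-1.6,8.9,-2.5,0,0,2.4],[130,-2,11.2,-2.5,0,0,3.1],[130,-2.15,12.2,-2.5,0,0,3.4],[130,-2.15,12.2,-2.5,0,0,3.4],[130,-2.15,12.2,-2.5,0,0,3.4]]])

```text
time: 13.38
ee_pos: [0.47, -0.3336, 0.249]
eef_rot: [0.996, -0.086, -0.001, -0.001]
ft_force: [-0.3, 0.5, -0.5]
width: 0.0429
```

```bash
python3 - <<'E'
from h import *
s=state(); i=r.camera_info('wrist'); im=r.camera('wrist'); cv2.imwrite('pics/w9.png',im)
import pickle; pickle.dump(i,open('w9.pkl','wb'))
crop('pics/w9.png','pics/w9c.png',170,90,130,110,6)
E
```

```text
t 13.38 p [ 0.47   -0.3336  0.249 ] psi -9.92 tilt [-0.0024  0.0021] w 0.0429 f [-0.25  0.48 -0.47] q [-0.14  0.26  0.82  1.59 -0.19  1.38  0.53]
```

View pics/w9.png

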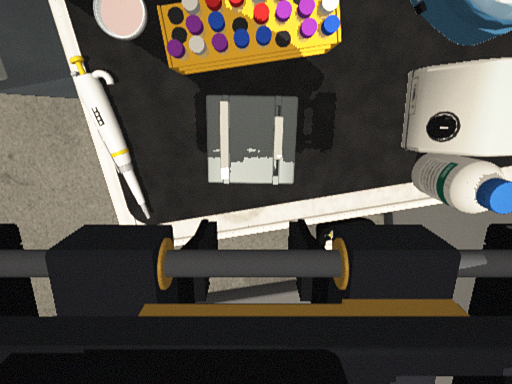

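View pics/w9c.png

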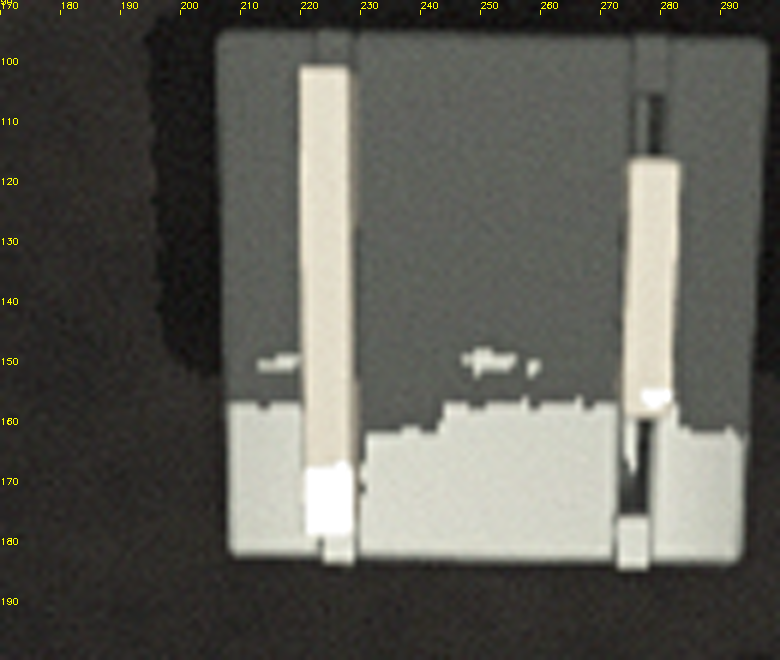

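```bash
python3 - <<'E'
from h import *; import pickle
i=pickle.load(open('w9.pkl','rb'))
c=unproj(i,[(219.7,100.7),(228.2,100.7),(228.2,179.3),(220.4,179.3)],.062);m=c.mean(0);print(c.round(4),m)
d=(c[0]+c[1]-c[2]-c[3])/2;psi=np.arctan2(-d[0],d[1]);print(np.linalg.norm(d),np.degrees(psi))
b=unproj(i,[(205.5,95.5),(298,96.5),(294.2,183.5),(208.7,182.3)],.040);print(b.round(4),b.mean(0))
d=(b[0]+b[1]-b[2]-b[3])/2;e=(b[1]+b[2]-b[0]-b[3])/2;print(np.linalg.norm(d),np.linalg.norm(e),np.degrees(np.arctan2(-d[0],d[1])),np.degrees(np.arctan2(e[1],e[0])))
a=np.radians(-10.3);print('block->slot',b.mean(0)-.032*np.array([np.cos(a),np.sin(a),0]))
print(goal([m[0],m[1],.10],psi))
E
```

```text
[[ 0.4466 -0.2447  0.062 ]
 [ 0.4562 -0.2464  0.062 ]
 [ 0.4382 -0.337   0.062 ]
 [ 0.4288 -0.3353  0.062 ]] [ 0.44244853 -0.29084862  0.062     ]
0.09237116100362158 -11.169127937288103
[[ 0.4286 -0.2347  0.04  ]
 [ 0.5388 -0.2553  0.04  ]
 [ 0.5196 -0.3622  0.04  ]
 [ 0.4095 -0.3413  0.04  ]] [ 0.47411728 -0.29835624  0.04      ]
0.1084143858162483 0.1120695956894072 -10.193011359450129 -10.643578474318918
block->slot [ 0.44263296 -0.29263457  0.04      ]
[-1.375 -1.468  5.979 -0.021  0.024  0.26 ]
```

Long comb: (0.4424, −0.291), yaw ≈ −10.7°, length 92 mm against 91 given; the block's geometry agrees. Moving to hover over it.

carry_out(commands=[[[135,-0.4,-0.4,1,0,0,0.1],[135,-0.8,-0.8,2.2,0,0,0.16],[135,-1.2,-1.2,3.5,0,0,0.16],[135,-1.375,-1.47,4.8,0,0,0.16],[135,-1.375,-1.47,5.5,0,0,0.16],[135,-1.375,-1.47,6,0,0,0.16],[135,-1.375,-1.47,6,0,0,0.16],[135,-1.375,-1.47,6,0,0,0.16]]])

```text
time: 14.42
ee_pos: [0.4429, -0.2914, 0.1002]
eef_rot: [0.996, -0.093, -0.0, -0.001]
ft_force: [0.2, 0.1, 1.0]
width: 0.0408
```

```bash
python3 - <<'E'
from h import *
s=state(); i=r.camera_info('wrist'); im=r.camera('wrist'); cv2.imwrite('pics/w10.png',im)
crop('pics/w10.png','pics/w10c.png',190,110,130,120,6)
a=np.radians(-10.7);X=np.array([np.cos(a),np.sin(a),0]);Y=np.array([-np.sin(a),np.cos(a),0]);o=np.array([.4425,-.2912,.062])
print(proj(i,[o+Y*.0455-X*.005,o+Y*.0455+X*.005,o-X*.005,o+X*.005]))
print(goal([.4425,-.2912,.0432],a))
E
```

```text
t 14.43 p [ 0.4429 -0.2914  0.1002] psi -10.69 tilt [-0.0008  0.0016] w 0.0408 f [0.16 0.14 1.01] q [-0.17  0.29  0.77  1.89 -0.23  1.06  0.51]
[[245.16638606 151.35577444]
 [259.68371643 151.35201808]
 [245.60567869 213.6631719 ]
 [259.30040072 213.66159854]]
[-1.800e-02  1.000e-03  2.283e+00 -1.600e-02  1.000e-02  3.000e-03]
```

View pics/w10c.png

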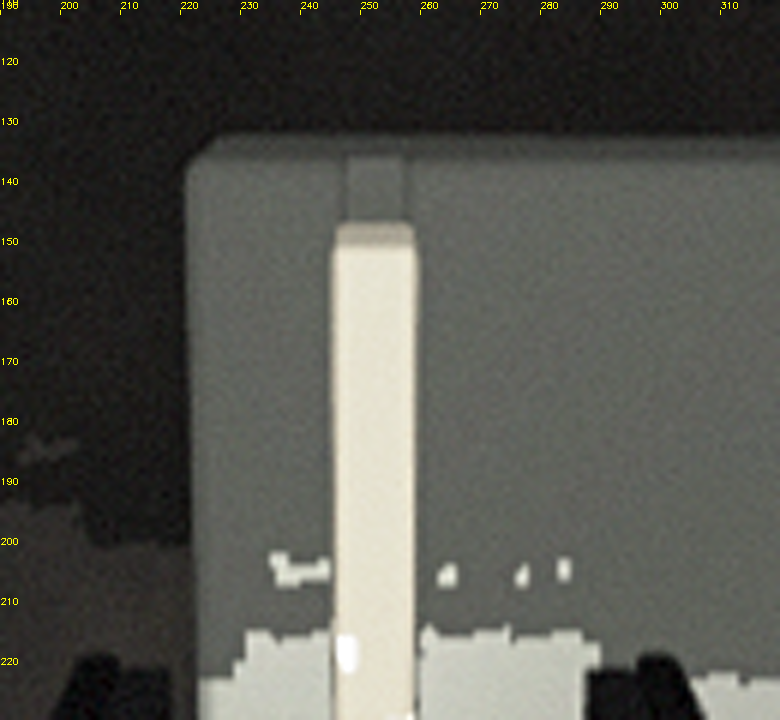

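The ridge end is at row 150.7 against 151.4 predicted, and the edges are within 1 px. Descending and gripping.

carry_out(commands=[[[135,-0.02,-0.02,0.6,0,0,0],[135,-0.03,-0.02,1.2,0,0,0],[135,-0.03,-0.02,1.8,0,0,0],[135,-0.03,-0.02,2.15,0,0,0],[135,-0.03,-0.02,2.28,0,0,0],[135,-0.03,-0.02,2.28,0,0,0],[180,-0.03,-0.02,2.28,0,0,0],[205,-0.03,-0.02,2.28,0,0,0],[225,-0.03,-0.02,2.28,0,0,0],[255,-0.03,-0.02,2.28,0,0,0],[255,-0.03,-0.02,2.28,0,0,0],[255,-0.03,-0.02,2.28,0,0,0]]], grip_force=15)

```text
time: 15.98
ee_pos: [0.4424, -0.2906, 0.0434]
eef_rot: [0.996, -0.093, -0.0, -0.001]
ft_force: [-0.2, -0.1, 1.8]
width: 0.0103
```

```bash
python3 - <<'E'
from h import *
s=state()
E
```

```text
t 15.97 p [ 0.4424 -0.2906  0.0434] psi -10.68 tilt [-0.0004  0.0016] w 0.0103 f [-0.19 -0.07  1.82] q [-0.13  0.37  0.74  1.94 -0.31  0.95  0.57]
```

Gripped at 10.3 mm. Lifting to z ≈ 0.20.

carry_out(commands=[[[255,0,0,-0.3,0,0,0],[255,0,0,-0.9,0,0,0],[255,0,0,-1.7,0,0,0],[255,0,0,-2.7,0,0,0],[255,0,0,-3.9,0,0,0],[255,0,0,-5.1,0,0,0],[255,0,0,-6,0,0,0],[255,0,0,-6.3,0,0,0],[255,0,0,-6.3,0,0,0]]])

```text
time: 17.1
ee_pos: [0.4425, -0.2909, 0.2011]
eef_rot: [0.996, -0.093, 0.0, -0.001]
ft_force: [0.6, 1.1, -0.8]
width: 0.0098
```

```bash
python3 - <<'E'
from h import *
s=state(); i=r.camera_info('wrist'); im=r.camera('wrist'); cv2.imwrite('pics/w11.png',im)
im=r.camera('scene'); cv2.imwrite('pics/s11.png',im); crop('pics/s11.png','pics/s11c.png',220,160,160,120,5)
crop('pics/w11.png','pics/w11c.png',190,110,130,120,6)
T=R.from_quat(s['eef_rot'])
for n,p in dict(L=[-.005,-.0455,-.0186],R=[.005,-.0455,-.0186],Lb=[-.005,-.0455,.0034],tooth=[0,-.0395,.0314]).items(): print(n,proj(i,s['ee_pos']+T.apply(p)))
print(goal([.4852,-.025,.20],np.radians(7.0)))
E
```

```text
t 17.1 p [ 0.4425 -0.2909  0.2011] psi -10.69 tilt [0.0003 0.0017] w 0.0098 f [ 0.59  1.13 -0.82] q [-0.24  0.16  0.81  1.78 -0.12  1.26  0.42]
L [[243.31113435 167.02410918]]
R [[263.25277232 167.01259657]]
Lb [[244.46153616 159.7949369 ]]
tooth [[253.06988701 161.78367817]]
[ -0.273 -10.761   0.023  -0.022   0.018  -3.537]
```

View pics/w11c.png

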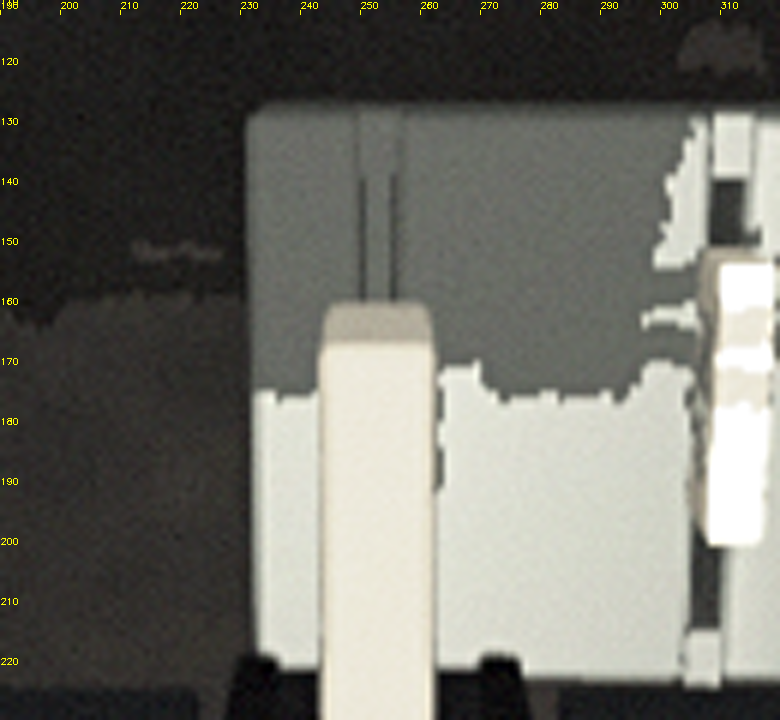

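View pics/s11c.png

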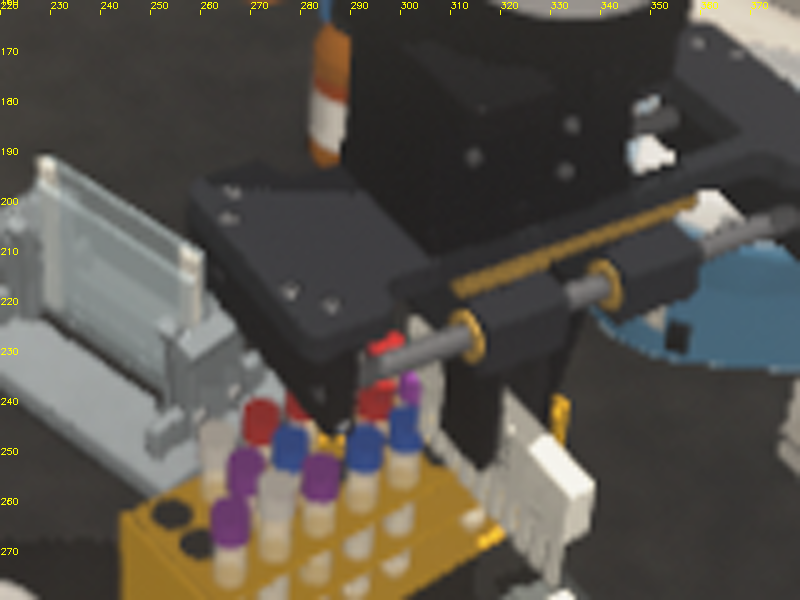

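Comb held as expected: end row 166.8 against 167.0, ridge bottom 160 against 159.8. The short comb hasn't moved. Carrying it over the tube rack, with tips at z ≈ 0.17.

carry_out(commands=[[[255,0,-0.6,0,0,0,-0.2],[255,0,-1.8,0,0,0,-0.6],[255,-0.1,-3.4,0,0,0,-1.1],[255,-0.1,-5,0,0,0,-1.6],[255,-0.2,-6.6,0,0,0,-2.2],[255,-0.2,-8.2,0,0,0,-2.8],[255,-0.25,-9.6,0,0,0,-3.3],[255,-0.27,-10.4,0,0,0,-3.54],[255,-0.27,-10.76,0,0,0,-3.54],[255,-0.27,-10.76,0,0,0,-3.54],[255,-0.27,-10.76,0,0,0,-3.54]]])

```text
time: 18.58
ee_pos: [0.4852, -0.0263, 0.2006]
eef_rot: [0.998, 0.06, -0.001, -0.001]
ft_force: [0.2, -0.2, -0.2]
width: 0.0101
```

```bash
python3 - <<'E'
from h import *
s=state(); i=r.camera_info('wrist'); im=r.camera('wrist'); cv2.imwrite('pics/w12.png',im)
im=r.camera('scene'); cv2.imwrite('pics/s12.png',im); crop('pics/s12.png','pics/s12c.png',190,140,150,120,5)
crop('pics/w12.png','pics/w12c.png',190,100,130,130,6)
a=np.radians(7);Y=np.array([-np.sin(a),np.cos(a),0]);X=np.array([np.cos(a),np.sin(a),0]);o=np.array([.4855,-.025,.022])
for x,z in((.005,.085),(.0015,.085),(-.0015,.075),(-.005,.075)): print(x,proj(i,[o+Y*.05+X*x+[0,0,z]]))
T=R.from_quat(s['eef_rot'])
for n,p in dict(L=[-.005,-.0455,-.0186],R=[.005,-.0455,-.0186],Lb=[-.005,-.0455,.0034],tooth=[0,-.0395,.0314]).items(): print(n,proj(i,s['ee_pos']+T.apply(p)))
print(goal([.4855,-.025,.1484],a))
E
```

```text
t 18.57 p [ 0.4852 -0.0263  0.2006] psi 6.89 tilt [-0.0016  0.0017] w 0.0101 f [ 0.19 -0.18 -0.16] q [-0.57  0.02  0.55  1.87 -0.01  1.25  0.1 ]
0.005 [[259.20707924 136.25739009]]
0.0015 [[255.16656146 136.26712687]]
-0.0015 [[251.7451885  135.32449475]]
-0.005 [[247.85305502 135.33389427]]
L [[243.22736074 167.19224868]]
R [[263.16260072 167.17931208]]
Lb [[244.38951835 159.94189788]]
tooth [[253.00865247 161.90599894]]
[ 0.019 -0.038  2.089 -0.023  0.014 -0.018]
```

View pics/w12c.png

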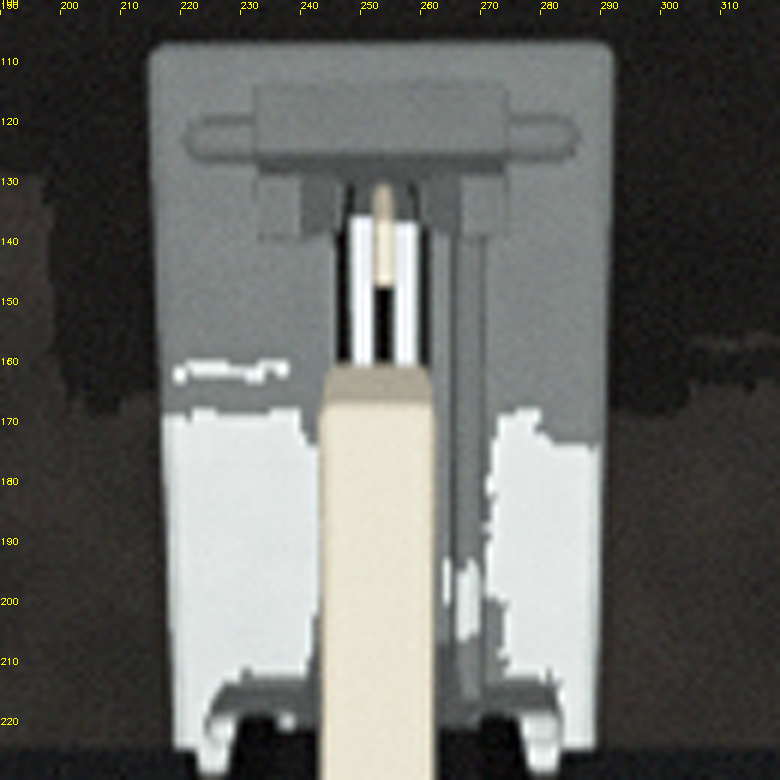

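View pics/s12c.png

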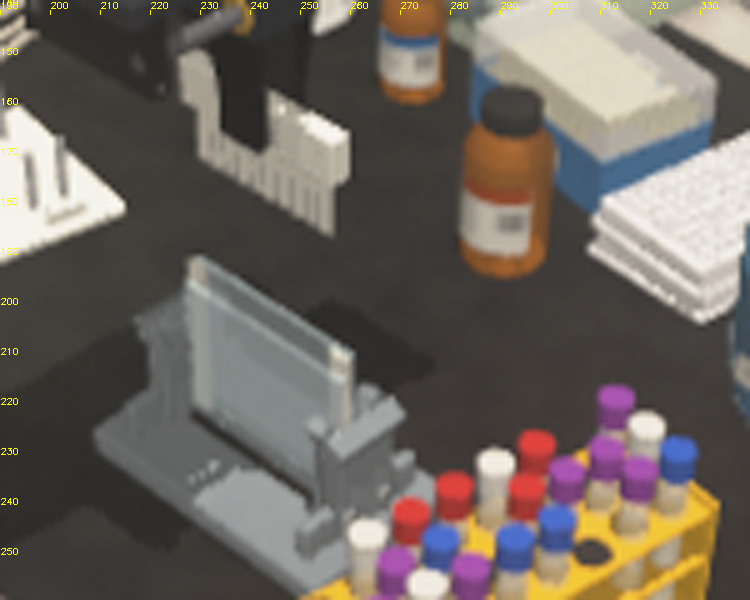

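The comb centre (col ~252.1) and the gap centre (~252.6) both read 1 px left of prediction, so they agree with each other. The plate ends match at row 136. Lowering to the final height.

carry_out(commands=[[[255,0.02,-0.04,0.3,0,0,0],[255,0.02,-0.04,0.8,0,0,0],[255,0.02,-0.04,1.3,0,0,0],[255,0.02,-0.04,1.7,0,0,0],[255,0.02,-0.04,2,0,0,0],[255,0.02,-0.04,2.09,0,0,0],[255,0.02,-0.04,2.09,0,0,0],[255,0.02,-0.04,2.09,0,0,0],[255,0.02,-0.04,2.09,0,0,0],[255,0.02,-0.04,2.09,0,0,0]]])

```text
time: 19.92
ee_pos: [0.4856, -0.0249, 0.1485]
eef_rot: [0.998, 0.06, -0.001, -0.001]
ft_force: [0.6, -0.3, 0.2]
width: 0.0099
```

```bash
python3 - <<'E'
from h import *
s=state(); i=r.camera_info('wrist'); im=r.camera('wrist'); cv2.imwrite('pics/w13.png',im)
im=r.camera('scene'); cv2.imwrite('pics/s13.png',im); crop('pics/s13.png','pics/s13c.png',190,140,150,120,5)
im=r.camera('top'); cv2.imwrite('pics/t13.png',im)
crop('pics/w13.png','pics/w13c.png',190,100,130,130,6)
a=np.radians(7);Y=np.array([-np.sin(a),np.cos(a),0]);X=np.array([np.cos(a),np.sin(a),0]);o=np.array([.4855,-.025,.022])
for x,z in((.005,.085),(.0015,.085),(-.0015,.075),(-.005,.075)): print(x,proj(i,[o+Y*.05+X*x+[0,0,z]]))
T=R.from_quat(s['eef_rot'])
for n,p in dict(L=[-.005,-.0455,-.0186],R=[.005,-.0455,-.0186],Lb=[-.005,-.0455,.0034],tooth=[0,-.0395,.0314]).items(): print(n,proj(i,s['ee_pos']+T.apply(p)))
si=r.camera_info('scene')
print('scene glass ends',proj(si,[o+Y*q+X*.005+[0,0,.085] for q in(.05,-.05)]),'tips',proj(si,[s['ee_pos']+T.apply([0,q,.0314]) for q in (-.0395,.0395)]))
state()
E
```

```text
t 19.93 p [ 0.4856 -0.0249  0.1485] psi 6.91 tilt [-0.0012  0.002 ] w 0.0099 f [ 0.63 -0.3   0.15] q [-0.56  0.08  0.55  1.94 -0.05  1.14  0.13]
0.005 [[259.9507006  144.65456534]]
0.0015 [[254.92170801 144.66508033]]
-0.0015 [[250.70670449 143.12495992]]
-0.005 [[245.90540937 143.13502762]]
L [[243.20054753 167.24411839]]
R [[263.13443151 167.23318939]]
Lb [[244.36555679 159.9873351 ]]
tooth [[252.98631234 161.94513881]]
scene glass ends [[229.26739272 190.90392826]
 [260.72289889 210.85312941]] tips [[230.59842477 190.1829076 ]
 [255.55692875 206.04976006]]
t 20.07 p [ 0.4855 -0.0249  0.1484] psi 6.91 tilt [-0.0013  0.0019] w 0.0094 f [ 0.03  0.3  -0.06] q [-0.56  0.08  0.55  1.94 -0.05  1.14  0.13]
```

View pics/w13c.png

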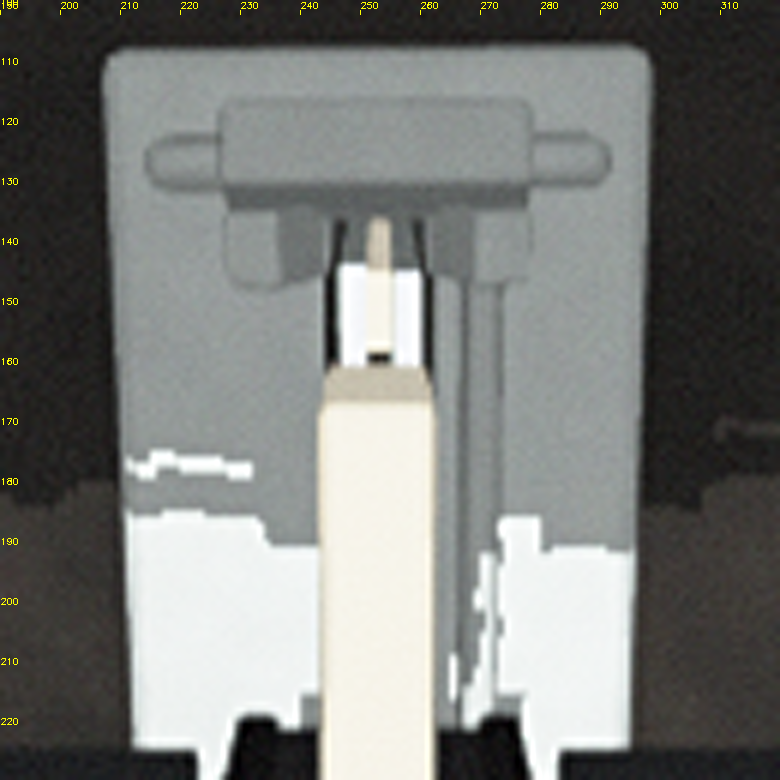

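View pics/s13c.png

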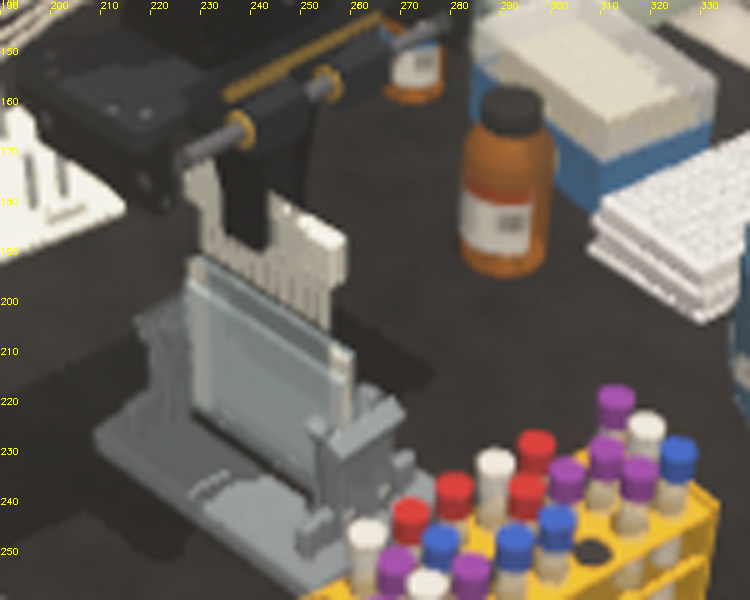

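View pics/t13.png

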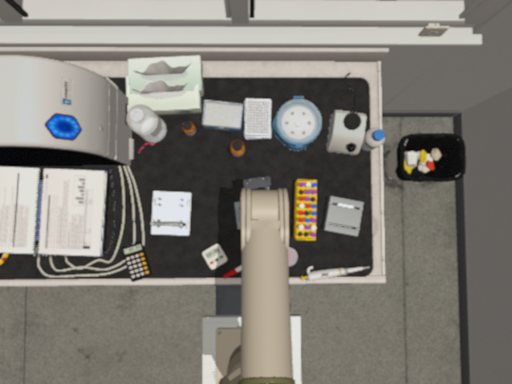

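Final picture: comb centre col ~252 and gap centre ~252.3. The tooth tip end at (255, 206) matches the prediction, about 10 mm above the glass. Bystanders unmoved, so I'm handing in.

```bash
python3 - <<'E'
from h import *
s=state(); print(np.abs(s['joint_vel']).max()); print(r.close_job())
E
```

```text
t 20.07 p [ 0.4855 -0.0249  0.1484] psi 6.91 tilt [-0.0013  0.0019] w 0.0094 f [ 0.03  0.3  -0.06] q [-0.56  0.08  0.55  1.94 -0.05  1.14  0.13]
0.001405711851337441
the job is handed in; nothing more can be done
None
```

The cassette is fully home in the stand, and the arm is holding the long comb over the glass gap. I handed the job in at about 20 s; no verdict is reported.

- **Cassette:** I lifted it out of the rack held square and lowered it between the uprights without touching the sides. It met the gasket at a tool height of 0.0628 m (0.063 m expected), with a brief push of about 27 N. I then let go of it. Afterwards its ends showed within about 1 pixel of where they should be.
- **Comb:** I lifted it clear of the block and carried it over the tube rack with the tooth tips at about z = 0.17 m.
- **Last checks:** The tips are about 10 mm above the taller plate, worked out from the measured tool height and consistent with the scene view. The comb and gap centres agree to within about 0.5 pixel (under 1 mm), and the comb is in line with the gap to about 0.1°. Joint speeds and wrist force were near zero, with no contact visible.
- **Bystanders:** The dam, tube rack, short comb and bottle looked unmoved in the final pictures.
- **Disagreements:** The wrist camera reads about 1 pixel to the left of prediction for both comb and gap, so it cancels between them. The top and wrist cameras differ by about 2 mm on where the stand is, which is within the stated calibration. I used the wrist camera values throughout.

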